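Pack the fired samples and snap the case cover on

TASK

Stand the loose round jar and the square block upright in the free space of the wooden tray of the carrying case, in one row with the piece already in it, then take the white cover by its bar, lower it over the three pieces and press it down past the spring catches at the two ends: the resistance rises, then suddenly gives way as it snaps in. Keep pressing until the cover sits fully home, and finish still gripping the bar and pushing the cover down with about 10 N; do not let go. Leave the mug, brush, bowl and kiln prop where they are.

Things in the scene. Friction and masses are not known exactly. Their poses are not given: they have to be found in the camera images.
- case_in (a point): Centre of the tray floor of the fixed wooden carrying case, 8 mm above the table; z up, y along the case's length (the row), x across. Board 100 x 244 x 8 mm; on it an open tray 56 x 160 mm inside, walls 5 mm thick, 22 mm high above its floor. It takes three pieces in one row along y, about 53 mm apart. Steel catch housings 44 mm wide at y = +/-106 to 120 mm, tops 24 mm above the tray floor.
- seat: Flat black rubber strip on the case around the tray, 84 x 188 mm outside, its top 2 mm above the tray floor: the cover's lower rim ends up pressing on it. Origin: centre of the case's underside, at table height, 8 mm below case_in; same axes.
- catch_l (a joint): Spring catch at the case's +y end: a rounded steel nose 15 mm above the tray floor that reaches in over the cover's edge. 0 = at rest, in; up to 0.009 m = pushed outward. Spring 3.5 N at rest plus 0.6 N per mm. Pushing the cover past both catches takes a hand force of about 8 to 14 N straight down, then the force suddenly drops.
- catch_r (a joint): The same catch at the case's -y end.
- cover_grip (a point): Grip point on the bar of the white deep cover (0.22 kg). The bar, in the middle of the flat top, is 18 mm thick (x), 50 mm long (y), 34 mm high; this point is on its axis, 24 mm above the flat top, 10 mm below the bar's top, 96 mm above the lower rim. On the case, the ribs meet the catches with it about 113 mm above case_in, pass at about 104 mm; home is 98 mm.
- cover_rim (a point): Centre of the cover's lower rim. The cover is an open-bottomed hood, 80 x 183 mm outside (x, y), 72 x 175 mm inside, 72 mm high to its flat top, 68 mm inside; a rounded snap rib near the rim at each end reaches 6 mm farther out. y along its length. It starts on the table, open side down, and fits the case either way round, y along the case's y, with 2.5 to 3 mm of play round the tray.
- jar_mid (a point): Centre (half-way up) of the loose round jar, unglazed fired clay, a straight cylinder of diameter 44 mm, 62 mm tall, with two thin dark rings; about 0.15 kg; stands upright on the table.
- block_mid (a point): Centre (half-way up) of the loose square block, unglazed fired clay, 42 x 42 mm, 62 mm tall; about 0.18 kg; x and y square to its sides; stands upright on the table.
- packed_mid (a point): Centre (half-way up) of the piece already in the tray near its +y end: a straight cylinder of diameter 42 mm, 62 mm tall. It stays in the tray.
- mug_mid (a point): Bystander: a mug of diameter 72 mm, 75 mm tall, with a handle at its +y side, standing in the front row with the jar and the block. Centre, half-way up.
- brush_mid (a point): Bystander: a brush about 170 mm long lying between case and cover, its length along its x. A point near its middle.
- bowl_mid (a point): Bystander: a bowl of diameter 100 mm, 45 mm tall, at the left front. Centre, half-way up.
- prop_mid (a point): Bystander: a kiln prop, plain pale cylinder of diameter 32 mm, 90 mm tall, at the right front. Centre, half-way up.

How it is judged (in metres and radians):
On the way, in this order (a step that is already met when the one before it is completed fails the run):
1. jar and block stand upright in the tray beside the piece already there (x of jar_mid in the frame of case_in between -0.01 and 0.01 m and y of jar_mid in the frame of case_in between -0.062 and 0.062 m and z of jar_mid in the frame of case_in between 0.026 and 0.036 m and angle between each of jar_mid, block_mid, packed_mid's own z axis and vertical below 0.12 rad and x of block_mid in the frame of case_in between -0.01 and 0.01 m and y of block_mid in the frame of case_in between -0.062 and 0.062 m and z of block_mid in the frame of case_in between 0.026 and 0.036 m and x of packed_mid in the frame of case_in between -0.01 and 0.01 m and y of packed_mid in the frame of case_in between -0.062 and 0.062 m and z of packed_mid in the frame of case_in between 0.026 and 0.036 m), for 0.2 s.
2. the cover has passed both catches and sits home on the strip over the three pieces (all of step 1 and z of cover_grip in the frame of case_in between 0.094 and 0.1 m and horizontal distance between cover_grip and case_in below 0.006 m and angle between cover_grip's own z axis and vertical below 0.05 rad and angle between the y axis of cover_grip and the y axis of case_in, either way round below 0.08 rad and value of joint each of catch_l, catch_r below 0.003 m), for 0.2 s.
At the end, for the whole second after the job is handed in: Three pieces upright in the tray, on its floor (5 mm), within 10 mm of its centre line; cover home (98 mm, +2/-4), within 6 mm and 0.08 rad of the case, tilt under 0.05, catches back (under 3 mm); fingers on the bar; cover presses the strip with 6 to 40 N, its 2 N weight included (all of step 2 and contact force between cover and seat between 6 and 40 N and contact force between the fingers and cover above 2 N); the arm keeps its last pose, push and grip.
It fails at once if the mug is pushed more than 30 mm from its place (distance of mug_mid from where it was at the start of the episode above 0.03 m).
It fails at once if the brush is pushed more than 30 mm from its place (distance of brush_mid from where it was at the start of the episode above 0.03 m).
It fails at once if the bowl is pushed more than 30 mm from its place (distance of bowl_mid from where it was at the start of the episode above 0.03 m).
It fails at once if the prop is pushed more than 30 mm from its place (distance of prop_mid from where it was at the start of the episode above 0.03 m).
It also fails if it takes over 72 s, if anything falls off the work surface, if the arm or the gripper's body presses on something with over 40 N, if the wrist force passes 120 N, or if a joint passes its speed limit or range.

ROBOT

A 6-joint arm with a two-finger parallel gripper is mounted at the origin on the work surface. World frame = base frame: x ahead of the robot, y to its left, z up, the work surface at z = 0. Lengths are in mm, angles in rad, forces in N, time in s.
With the tool pointing down it reaches from about 400 to 925 mm from the base axis. Payload 12.5 kg.
Tool frame: the origin (TCP) lies at the centre of the arm's flange, where the gripper is bolted on; the fingertips stand 190 mm ahead of it and the grasp point (between the pads) lies 171 mm ahead of it; z points along the fingers, y is the line along which they close (so a half turn about z gives the same grasp; the last joint's range is limited). The gripper opens to 95 mm and grips with 3 to 60 N. Pads are 20 mm wide; open, the fingers measure 119 mm over their backs; the gripper's body (75 mm by 180 mm) begins 59 mm behind the grasp point.
Start: joints at [1.121, 0.491, 1.559, -0, 1.092, -0.106], TCP at [210.643, 588.434, 404.761] pointing down, gripper open.
Joint ranges: [-3.1, 3.1], [-0.84, 2.19], [0.05, 2.79], [-1.13, 4.28], [0.06, 2.93], [-2.69, 2.69]. Speed limits (rad/s): [2.22, 2.22, 2.79, 3.14, 3.14, 3.14].

INTERFACE

Orientations are given as [roll, pitch, yaw] about the fixed x, y, z axes, in that order (R = Rz(yaw) Ry(pitch) Rx(roll)).
In Python, from cell import env, read_camera, search_frame, cut_out gives the robot as it stands. The module is installed in compiled form; this text tells all that it offers.
- The arm moves only by the tool move_arm, never from a script. Its argument "commands" is a list of rows, each a list of 3 entries, a list of its own where there are three numbers: the shift along the world's x, y, z normalised to -1 to 1, where 1 is 0.03 m, then the turn about the world's z normalised to -1 to 1, where 1 is 0.08 rad, then the opening, from -1 (shut) to 1 (fully open), so that 0 is half open. A call has 1 to 20 rows; each row shifts and turns the commanded pose from where the row before left it; what a row does not reach is not made up. A row lasts 1/12 s, in which the tool goes at most 41.7 mm and 7.16 degrees, less where a joint would pass 70% of its speed; a pose out of reach is approached as far as the arm can. A call with a number of a shift or a turn outside -1 to 1 is refused whole. A call with a gripper value outside its range is refused whole. The fingers move at their own pace and stop on an object; the grip force is fixed at half the most. Time passes only in rows, so rows that do not move let the fingers close. It gives the time, the measured TCP pose, the force, the opening and the grip force at its end, in the units of the state.
- env.state(): the state, without advancing time (a new reading comes with each control period).
- read_camera(name): name is "side" or "top" or "wrist"; returns a dict with "image" (400x640x3 uint8, red, green, blue), "fx", "fy", "cx", "cy" (pixels), "rvec" (rotation vector, rad) and "tvec" (3), from world to camera coordinates, as OpenCV has them. Camera axes: x right, y down, z forward; pixel columns grow to the right and rows downward; lengths in mm; the calibration is good to about 2 mm. The wrist camera is an equidistant fisheye: a pixel r from the principal point sees the ray r / f radians off the axis. A picture is of the moment at which its call begins. There is no depth.
- env.job_done(): hands the job in; it is judged then, once.
Trained networks look in a picture, given as the dict that the camera call returned (one of the last four; its "shot" number tells which), for a name from the list of things; names that differ only in an ending like _2 or _b are one class to them, and where a whole thing is asked for, a point or a joint stands for the part that bears it (a point fixed in the world has none). Each returns a list of dicts, best first, with "confidence" (0 to 1); they miss things now and then, are a little off and sometimes report something else, mostly with a low value. They report only what shows in the picture. A call takes as long as a camera call.
- search_frame(thing, picture): "at" ([column, row] in pixels, amid what is visible of it).
- cut_out(thing, picture): "region" (400x640 bool, what is visible of it) and "at" ([column, row] in pixels, amid what is visible of it).
The state is a dict: "t": time; "joints": joint angles; "qvel": joint speeds; "tau": joint torques, N m; "eef_pos": TCP position; "tcp_rot": TCP orientation; "ft_force": force on the tool from outside, world axes, zero at the start; "moment": the same for the moment, N m; "opening": opening from 0.0 (shut) to 1.0 (fully open); "grip_force": force on a finger pad.
Only numpy, scipy, OpenCV 4.12 (cv2) and the standard library are available. Lean on these libraries where they do the work, as an engineer would, in place of code of your own. Each camera call takes 0.05 s, during which the arm holds its last target. There are 200 camera calls.

## Working session

There is one attempt and no reset: what is moved stays moved. The work goes in short steps, Python scripts to look and compute and a tool call to move; the robot and the scene stay as the last step left them, time stands still between calls to the robot, and variables do not carry over. Pictures are saved under pics/ and viewed, at most 13 in all, crops included, and the job is handed in when it is done.

Besides the shell and the picture viewer there is one more tool, called after "Call:" by a JSON object that holds its "fn" and its "kwargs", one argument or row to a line. move_arm: Moves the arm, as the interface text tells. Its arguments: {"type":"object","properties":{"commands":{"type":"array","items":{"type":"array"}}},"required":["commands"]}

```bash
mkdir -p pics; cat > h.py <<'E'
import numpy as np, cv2
from cell import env, read_camera, search_frame, cut_out
def cam(p):
    R=cv2.Rodrigues(np.array(p["rvec"],float))[0]; t=np.array(p["tvec"],float).ravel(); return R,t
def ray(p,uv,name):
    R,t=cam(p); x=(uv[0]-p["cx"])/p["fx"]; y=(uv[1]-p["cy"])/p["fy"]
    if name=="wrist":
        r=np.hypot(x,y); s=np.sin(r)/r if r>1e-9 else 1; d=np.array([x*s,y*s,np.cos(r)])
    else: d=np.array([x,y,1.])
    return -R.T@t, R.T@d
def at_z(p,uv,z,name):
    o,d=ray(p,uv,name); return o+d*(z-o[2])/d[2]
def proj(p,P,name):
    R,t=cam(p); c=(np.atleast_2d(P)@R.T)+t
    if name=="wrist":
        r=np.hypot(c[:,0],c[:,1]); th=np.arctan2(r,c[:,2]); k=th/np.maximum(r,1e-9)
        return np.c_[p["fx"]*c[:,0]*k+p["cx"],p["fy"]*c[:,1]*k+p["cy"]]
    return np.c_[p["fx"]*c[:,0]/c[:,2]+p["cx"],p["fy"]*c[:,1]/c[:,2]+p["cy"]]
def save(p,n): cv2.imwrite(f"pics/{n}.png",p["image"][:,:,::-1])
E
python3 - <<'E'
from h import *
np.set_printoptions(precision=1,suppress=True)
s=env.state(); print(s)
Z=dict(case_in=8,cover_grip=96,cover_rim=72,jar_mid=31,block_mid=31,packed_mid=39,mug_mid=37,brush_mid=8,bowl_mid=22,prop_mid=45,catch_l=23,seat=10)
for n in ["top","side"]:
    p=read_camera(n); save(p,n+"0"); print(n,-cam(p)[0].T@cam(p)[1],p["fx"],p["cx"],p["cy"])
    for k,z in Z.items():
        r=search_frame(k,p)
        for q in r[:2]: print(k,round(q["confidence"],2),np.array(q["at"]),at_z(p,q["at"],z,n))
E
```

```text
{'t': 0.0, 'joints': array([ 1.1,  0.5,  1.6,  0. ,  1.1, -0.1]), 'qvel': array([-0., -0., -0.,  0.,  0., -0.]), 'tau': array([  0. , -61.3, -25.8,   0.1,   0. ,  -0. ]), 'eef_pos': array([210.6, 588.4, 404.1]), 'tcp_rot': array([-3.1, -0. ,  2.8]), 'ft_force': array([ 0.1, -0.5,  0.3]), 'moment': array([ 0., -0., -0.]), 'grip_force': 0.0, 'opening': 1.003547959429412}
top [ 295.7    6.7 1274.9] 506.99380261890053 321.18232616700647 199.54127629238423
case_in 0.55 [256.  164.7] [656.8 184.4   8. ]
cover_grip 0.77 [404.2 172.4] [ 613.4 -184.8   96. ]
cover_rim 0.88 [407.1 171.5] [ 622.2 -195.9   72. ]
block_mid 0.8 [387.6 245.4] [ 445.2 -149.    31. ]
block_mid 0.19 [258.4 176.6] [619.  174.1  31. ]
packed_mid 0.82 [225.7 159.4] [661.8 257.4  39. ]
mug_mid 0.75 [264.  241.8] [452.3 154.6  37. ]
brush_mid 0.76 [325.6 167.5] [649.7   3.8   8. ]
bowl_mid 0.23 [258.1 176.3] [622.1 176.1  22. ]
prop_mid 0.66 [475.9 258.8] [ 411.7 -359.7   45. ]
catch_l 0.55 [210.2 163.4] [655.7 300.   23. ]
seat 0.92 [263.5 178. ] [620.8 163.7  10. ]
seat 0.62 [475.2 258.6] [ 415.5 -368.4   10. ]
side [ 328.8 -664.8  927.5] 463.9142089553612 322.10797856870863 199.67104425635534
case_in 0.8 [351.9 161.9] [663.1 162.9   8. ]
cover_grip 0.94 [389.6 269.6] [ 610.6 -229.7   96. ]
cover_rim 0.64 [386.  272.1] [ 609.2 -220.9   72. ]
jar_mid 0.93 [284.4 215.8] [440.   12.1  31. ]
jar_mid 0.5 [387.4 267.3] [ 630.1 -188.9   31. ]
block_mid 0.72 [300.1 272.8] [ 438.4 -151.3   31. ]
packed_mid 0.7 [343.  132.3] [663.4 251.   39. ]
packed_mid 0.23 [348.  161.3] [642.4 139.7  39. ]
mug_mid 0.75 [276.2 174.3] [448.8 144.9  37. ]
brush_mid 0.74 [363.7 207.6] [642.2   2.8   8. ]
bowl_mid 0.82 [251.6 131.5] [418.  338.3  22. ]
prop_mid 0.75 [313.6 361.1] [ 414.6 -353.6   45. ]
prop_mid 0.58 [342.  133.5] [657.  240.9  45. ]
seat 0.57 [277.3 172.2] [456.9 176.1  10. ]
seat 0.51 [334.8 155.8] [623.7 195.5  10. ]
```

```bash
python3 - <<'E'
import cv2
for n in ["top","side"]:
    im=cv2.imread(f"pics/{n}0.png")
    c=im[120:310,180:500] if n=="top" else im[90:380,220:440]
    f=2.5 if n=="top" else 2
    cv2.imwrite(f"pics/{n}0c.png",cv2.resize(c,None,fx=f,fy=f,interpolation=cv2.INTER_CUBIC))
E
```

```text
(no output)
```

View pics/top0c.png

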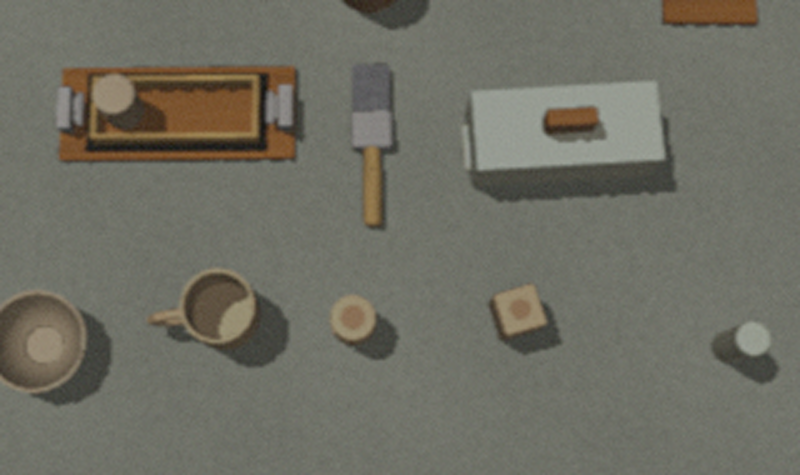

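View pics/side0c.png

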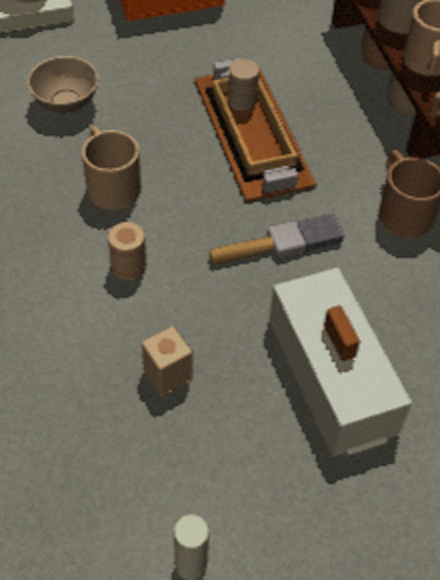

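The top view shows the case at crop (178,113), axes roughly along world x and y, with the packed piece at its +y end. The brush is at (372,145), the cover at (567,125) turned slightly, the jar at (353,317) and the block at (520,308), turned about 15°. The side view agrees. Next I fly over the case with the fingers turned to close along x.

Call:
{"fn": "move_arm", "kwargs": {
  "commands": [
    [[0.95, -0.9, 0], -1, 1],
    [[0.95, -0.9, 0], -1, 1],
    [[0.95, -0.9, 0], -1, 1],
    [[0.95, -0.9, 0], -1, 1],
    [[0.95, -0.9, 0], -1, 1],
    [[0.95, -0.9, 0], -1, 1],
    [[0.95, -0.9, 0], -1, 1],
    [[0.95, -0.9, 0], -1, 1],
    [[0.95, -0.9, 0], -1, 1],
    [[0.95, -0.9, 0], -1, 1],
    [[0.95, -0.9, 0], -1, 1],
    [[0.95, -0.9, 0], -1, 1],
    [[0.95, -0.9, 0], -1, 1],
    [[0.95, -0.9, 0], -1, 1],
    [[0.95, -0.9, 0], -1, 1],
    [[0, 0, 0], -0.34, 1],
    [[0, 0, 0], 0, 1],
    [[0, 0, 0], 0, 1]
  ]
}}

```text
t: 2.8
eef_pos: [638.0, 183.4, 404.5]
tcp_rot: [-3.141, -0.0, 1.571]
ft_force: [-0.3, -0.6, -0.4]
opening: 0.999
grip_force: 0.0
```

```bash
python3 - <<'E'
from h import *
np.set_printoptions(precision=2,suppress=True)
s=env.state(); print(s["t"],s["eef_pos"],s["tcp_rot"],s["joints"])
p=read_camera("wrist"); save(p,"w1")
R,t=cam(p);print(-R.T@t,R,p["fx"],p["cx"],p["cy"])
for k in ["case_in","packed_mid","catch_l","catch_r","seat"]:
    for q in search_frame(k,p)[:2]: print(k,q["confidence"],np.array(q["at"]),at_z(p,q["at"],8,"wrist"))
cv2.imwrite("pics/w1b.png",cv2.resize(p["image"][:,:,::-1],None,fx=1.25,fy=1.25))
E
```

```text
2.8 [638.01 183.36 404.49] [-3.14 -0.    1.57] [0.18 0.55 1.46 0.   1.14 0.18]
[638.68 249.72 384.4 ] [[ 1.    0.    0.  ]
 [ 0.   -0.97  0.24]
 [ 0.   -0.24 -0.97]] 309.70691628693146 318.80422994000406 196.30333238171988
case_in 0.8 [333.7 165.8] [657.16 195.97   8.  ]
packed_mid 0.77 [341.9 119.1] [666.62 253.25   8.  ]
catch_l 0.8 [331.3  79.4] [653.69 301.71   8.  ]
catch_l 0.57 [333.5 242.8] [658.31  94.71   8.  ]
catch_r 0.8 [331.3  79.4] [653.69 301.71   8.  ]
catch_r 0.57 [333.5 242.8] [658.31  94.71   8.  ]
seat 0.86 [304.7 148.3] [621.7  217.48   8.  ]
```

View pics/w1b.png

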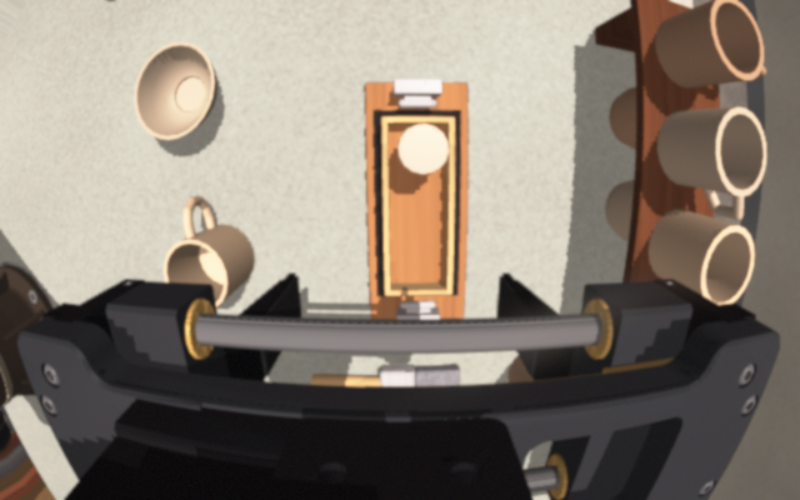

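The wrist view shows the whole case. The board runs between columns 366 and 467, rows 83 to 318; the packed piece is at (423,148), and the shelf starts beyond column 630. I'll rectify this view and the top view to metric planes and fit the rectangles.

```bash
cat >> h.py <<'E'
def ortho(p,name,x0,x1,y0,y1,z,s=0.5):
    xs=np.arange(x0,x1,s); ys=np.arange(y0,y1,s); X,Y=np.meshgrid(xs,ys,indexing="ij")
    uv=proj(p,np.c_[X.ravel(),Y.ravel(),np.full(X.size,z)],name).astype(np.float32).reshape(*X.shape,2)
    return cv2.remap(p["image"],uv[...,0],uv[...,1],cv2.INTER_CUBIC)   # row->x, col->y
def rect(m,x0,y0,s=0.5):
    m=cv2.morphologyEx(m.astype(np.uint8),cv2.MORPH_OPEN,np.ones((5,5)))
    c=max(cv2.findContours(m,cv2.RETR_EXTERNAL,cv2.CHAIN_APPROX_NONE)[0],key=cv2.contourArea)
    r=cv2.minAreaRect(c); b=cv2.boxPoints(r)
    return b[:,::-1]*s+[x0,y0]
E
python3 - <<'E'
from h import *
np.set_printoptions(precision=1,suppress=True)
W=read_camera("wrist"); T=read_camera("top")
for n,p in [("wrist",W),("top",T)]:
    o=ortho(p,n,570,730,40,340,8).astype(int); cv2.imwrite(f"pics/o_{n}.png",o[:,:,::-1])
    m=(o[...,0]-o[...,2]>60)
    print(n,rect(m,570,40).tolist())
    hsv=cv2.cvtColor(o.astype(np.uint8),cv2.COLOR_RGB2HSV)
    for r in (20,40,60,80): pass
    for y in (110,140,180,220,260,300):
        row=m[:,int((y-40)*2)]; i=np.where(row)[0]; print(y, 570+i.min()/2 if len(i) else 0,570+i.max()/2 if len(i) else 0)
    for k,z in [("packed_mid",70),("cover_grip",106)]:
        r=cut_out(k,p)
        if r:
            q=r[0]["region"]; print(k,r[0]["confidence"],q.sum())
p=T
for k,z in [("jar_mid",62),("block_mid",62)]:
    for r in cut_out(k,p)[:1]: 
        (u,v),_,a=cv2.minAreaRect(np.argwhere(r["region"])[:,::-1].astype(np.float32)); print(k,r["confidence"],r["at"],at_z(p,(u,v),z,"top"))
a=cv2.imread("pics/o_wrist.png");b=cv2.imread("pics/o_top.png");cv2.imwrite("pics/o.png",np.vstack([a,b])[:, :][::1])
print(a.shape)
c=ortho(T,"top",540,700,-320,-60,72);d=ortho(T,"top",390,490,-320,-60,62);cv2.imwrite("pics/c.png",np.vstack([c,d])[:,:,::-1])
c=c.astype(int);m=(c.min(2)>150);print("cover",rect(m,540,-320).tolist())
E
```

```text
wrist [[608.632682800293, 76.42455673217773], [605.9641494750977, 319.26336669921875], [705.8147277832031, 320.360595703125], [708.4832763671875, 77.52178955078125]]
110 609.0 708.0
140 608.0 707.5
180 607.5 706.5
220 607.5 706.5
260 607.0 706.0
300 606.5 705.5
packed_mid 0.56 1299
top [[630.0030822753906, 114.27781677246094], [629.1396331787109, 176.44638061523438], [697.7930603027344, 177.39990234375], [698.6565093994141, 115.23133850097656]]
110 609.0 706.0
140 608.5 706.0
180 0 0
220 0 0
260 0 0
300 0 0
cover_grip 0.96 2931
jar_mid 0.87 [320.0, 248.9] [435.9  14.5  62. ]
block_mid 0.95 [384.3, 246.0] [ 443.6 -142.7   62. ]
(320, 600, 3)
cover [[592.8876686096191, -288.8028984069824], [581.9493446350098, -105.83453369140625], [661.9298095703125, -101.05308532714844], [672.8681335449219, -284.0214538574219]][ WARN:0@1.222] global loadsave.cpp:1063 imwrite_ Unsupported depth image for selected encoder is fallbacked to CV_8U.
```

View pics/o.png

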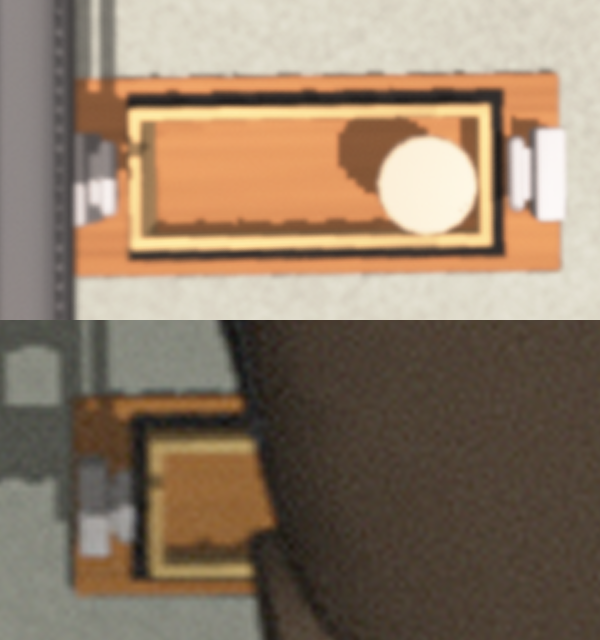

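Rectified (picture 4), the board comes out 100 x 243 mm. The centre is about (657.2, 198), the yaw +0.011, and the packed piece sits at case y ≈ +55. Now I move next to the jar for a close look.

Call:
{"fn": "move_arm", "kwargs": {
  "commands": [
    [[-0.67, -0.83, 0], 0, 1],
    [[-0.67, -0.83, 0], 0, 1],
    [[-0.67, -0.83, 0], 0, 1],
    [[-0.67, -0.83, 0], 0, 1],
    [[-0.67, -0.83, 0], 0, 1],
    [[-0.67, -0.83, 0], 0, 1],
    [[-0.67, -0.83, 0], 0, 1],
    [[-0.67, -0.83, -0.3], 0, 1],
    [[-0.67, -0.83, -0.5], 0, 1],
    [[-0.67, -0.83, -0.5], 0, 1],
    [[0, 0, 0], 0, 1],
    [[0, 0, 0], 0, 1]
  ]
}}

```text
t: 4.5
eef_pos: [436.7, -66.5, 365.7]
tcp_rot: [-3.141, -0.0, 1.568]
ft_force: [0.0, 0.8, 0.8]
opening: 0.998
grip_force: 0.0
```

```bash
python3 - <<'E'
from h import *
np.set_printoptions(precision=1,suppress=True)
W=read_camera("wrist"); s=env.state();print(s["eef_pos"])
T=read_camera("top"); S=read_camera("side")
o=ortho(W,"wrist",390,490,-40,60,62); o2=ortho(T,"top",390,490,-40,60,62); o3=ortho(S,"side",390,490,-40,60,62)
b2=ortho(T,"top",395,495,-195,-95,62);b3=ortho(S,"side",395,495,-195,-95,62)
z=np.zeros_like(o)
cv2.imwrite("pics/j.png",np.vstack([np.hstack([o,o2,o3]),np.hstack([z,b2,b3])])[:,:,::-1])
for k in ["jar_mid","block_mid"]:
  for n,p in [("wrist",W),("top",T),("side",S)]:
    for q in search_frame(k,p)[:1]: print(k,n,q["confidence"],at_z(p,q["at"],31,n),at_z(p,q["at"],62,n))
E
```

```text
[437.4 -65.9 366.1]
jar_mid wrist 0.85 [435.8  16.9  31. ] [436.   15.2  62. ]
jar_mid top 0.56 [445.5  32.7  31. ] [441.8  32.1  62. ]
jar_mid side 0.85 [440.5  12.   31. ] [436.6 -11.4  62. ]
block_mid wrist 0.6 [ 446.7 -129.2   31. ] [ 445.8 -116.5   62. ]
block_mid side 0.79 [ 439.6 -150.9   31. ] [ 435.8 -168.6   62. ]
```

View pics/j.png

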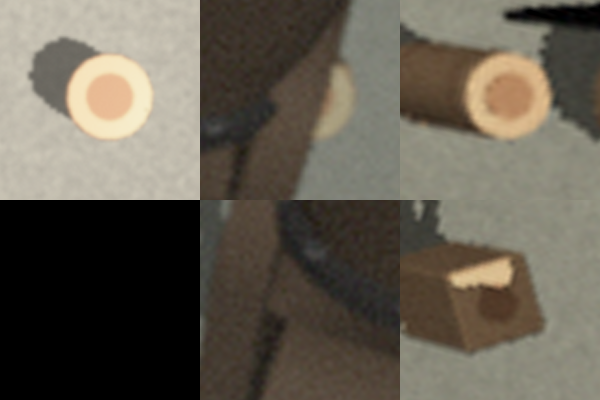

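The jar's top centre is at (110,96) in the rectified wrist tile, so (438, 15), and the side view gives the same. The block's top centre is about (446.5, -146), turned about +0.32 rad. Next is the jar grasp.

Call:
{"fn": "move_arm", "kwargs": {
  "commands": [
    [[0, 0.9, 0], 0, 1],
    [[0, 0.9, -0.2], 0, 1],
    [[0.02, 0.9, -0.4], 0, 1],
    [[0, 0, -1], 0, 1],
    [[0, 0, -1], 0, 1],
    [[0, 0, -1], 0, 1],
    [[0, 0, -1], 0, 1],
    [[0, 0, -0.35], 0, 1],
    [[0, 0, 0], 0, 1],
    [[0, 0, 0], 0, -1],
    [[0, 0, 0], 0, -1],
    [[0, 0, 0], 0, -1],
    [[0, 0, 0], 0, -1],
    [[0, 0, 0], 0, -1],
    [[0, 0, 0], 0, -1],
    [[0, 0, 0], 0, -1],
    [[0, 0, 0], 0, -1]
  ]
}}

```text
t: 6.37
eef_pos: [437.7, 15.4, 217.4]
tcp_rot: [3.141, 0.0, 1.571]
ft_force: [0.4, 0.2, 0.1]
opening: 0.497
grip_force: 0.0
```

Call:
{"fn": "move_arm", "kwargs": {
  "commands": [
    [[0, 0, 0], 0, -1],
    [[0, 0, 0], 0, -1],
    [[0, 0, 0], 0, -1],
    [[0, 0, 0.4], 0, -1],
    [[0, 0, 1], 0, -1],
    [[0, 0, 1], 0, -1],
    [[0.91, 0.77, 0], 0.14, -1],
    [[0.91, 0.77, 0], 0, -1],
    [[0.91, 0.77, 0], 0, -1],
    [[0.91, 0.77, 0], 0, -1],
    [[0.91, 0.77, 0], 0, -1],
    [[0.91, 0.77, 0], 0, -1],
    [[0.91, 0.77, 0], 0, -1],
    [[0.91, 0.77, 0], 0, -1],
    [[0, 0, 0], 0, -1],
    [[0, 0, -0.5], 0, -1],
    [[0, 0, -0.5], 0, -1],
    [[0, 0, 0], 0, -1]
  ]
}}

```text
t: 7.87
eef_pos: [655.4, 200.1, 255.8]
tcp_rot: [-3.136, 0.001, 1.582]
ft_force: [-0.8, -0.3, -1.9]
opening: 0.456
grip_force: 30.0
```

```bash
python3 - <<'E'
from h import *
W=read_camera("wrist"); s=env.state();print(s["eef_pos"],s["opening"],s["grip_force"])
cv2.imwrite("pics/w2.png",W["image"][60:340,160:520,::-1])
E
```

```text
[655.67651962 200.09092248 257.4575787 ] 0.46000313752903943 29.999689757823944
```

View pics/w2.png

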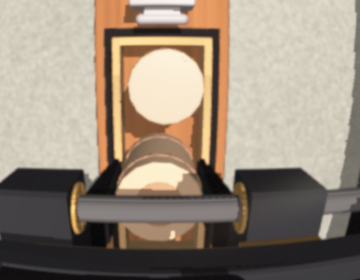

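The jar (160,190 in the crop) hangs in line with the tray and clear of the packed piece at (165,85). I lower it, release and lift.

Call:
{"fn": "move_arm", "kwargs": {
  "commands": [
    [[0.05, 0, -0.4], 0, -1],
    [[0, 0, -0.4], 0, -1],
    [[0, 0, -0.2], 0, -1],
    [[0, 0, -0.05], 0, -1],
    [[0, 0, 0], 0, -1],
    [[0, 0, 0], 0, 0.6],
    [[0, 0, 0], 0, 0.6],
    [[0, 0, 0], 0, 0.6],
    [[0, 0, 0], 0, 0.6],
    [[0, 0, 0], 0, 1],
    [[0, 0, 0.4], 0, 1],
    [[0, 0, 1], 0, 1],
    [[0, 0, 1], 0, 1],
    [[0, 0, 1], 0, 1],
    [[0, 0, 1], 0, 1],
    [[0, 0, 0.3], 0, 1]
  ]
}}

```text
t: 9.25
eef_pos: [657.7, 200.3, 374.9]
tcp_rot: [3.135, -0.001, 1.582]
ft_force: [1.5, -0.1, 1.1]
opening: 0.998
grip_force: 0.0
```

Call:
{"fn": "move_arm", "kwargs": {
  "commands": [
    [[-0.5, -1, 0], 0.27, 1],
    [[-0.5, -1, 0], 0.27, 1],
    [[-0.5, -1, 0], 0.27, 1],
    [[-0.5, -1, 0], 0.27, 1],
    [[-0.5, -1, 0], 0.27, 1],
    [[-0.5, -1, 0], 0.27, 1],
    [[-0.5, -1, 0], 0.27, 1],
    [[-0.5, -1, 0], 0.27, 1],
    [[-0.5, -1, 0], 0.27, 1],
    [[-0.5, -1, 0], 0.27, 1],
    [[-0.5, -1, 0], 0.27, 1],
    [[-0.5, -1, 0], 0.27, 1],
    [[-0.5, -1, 0], 0.27, 1],
    [[-0.5, -1, 0], 0.27, 1],
    [[0, 0, 0], 0, 1],
    [[0, 0, 0], 0, 1]
  ]
}}

```text
t: 10.58
eef_pos: [446.9, -220.9, 369.1]
tcp_rot: [3.141, 0.0, 1.881]
ft_force: [-0.1, 0.2, -0.2]
opening: 0.996
grip_force: 0.0
```

```bash
python3 - <<'E'
from h import *
np.set_printoptions(precision=2,suppress=True)
W=read_camera("wrist"); s=env.state();print(s["eef_pos"],s["tcp_rot"])
T=read_camera("top")
o=ortho(W,"wrist",395,495,-195,-95,62); j=ortho(T,"top",590,720,80,330,70)
cv2.imwrite("pics/b.png",np.vstack([np.hstack([cv2.resize(o,(400,400)),np.zeros((400,100,3),np.uint8)]),j[:150*2]])[:,:,::-1])
m=(o.astype(int)[...,0]>225); print(rect(m,395,-195))
E
```

```text
[ 447.41 -219.99  369.07] [3.14 0.   1.88]
[[ 433.6  -170.59]
 [ 421.93 -132.41]
 [ 460.5  -120.63]
 [ 472.16 -158.81]]
```

View pics/b.png

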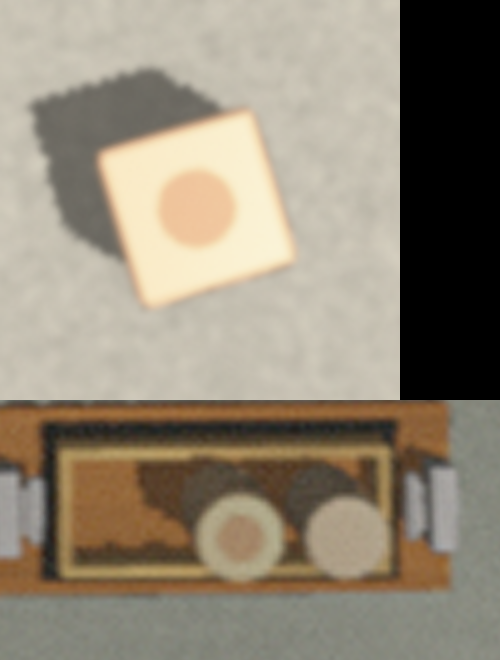

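The block's top centre is (447.0, -145.6) with yaw 0.297. In the lower tile the jar stands in the tray at about (658, 200), beside the packed piece. Now I grasp the block.

Call:
{"fn": "move_arm", "kwargs": {
  "commands": [
    [[0, 0.8, 0], -0.17, 1],
    [[0, 0.84, -0.2], 0, 1],
    [[0, 0.84, -0.4], 0, 1],
    [[0, 0, -1], 0, 1],
    [[0, 0, -1], 0, 1],
    [[0, 0, -1], 0, 1],
    [[0, 0, -1], 0, 1],
    [[0, 0, -0.45], 0, 1],
    [[0, 0, 0], 0, 0],
    [[0, 0, 0], 0, -1],
    [[0, 0, 0], 0, -1],
    [[0, 0, 0], 0, -1],
    [[0, 0, 0], 0, -1],
    [[0, 0, 0], 0, -1],
    [[0, 0, 0], 0, -1],
    [[0, 0, 0], 0, -1],
    [[0, 0, 0], 0, -1],
    [[0, 0, 0], 0, -1],
    [[0, 0, 0], 0, -1],
    [[0, 0, 0], 0, -1]
  ]
}}

```text
t: 12.35
eef_pos: [447.5, -145.4, 217.5]
tcp_rot: [3.142, -0.0, 1.871]
ft_force: [-1.7, 0.5, 5.0]
opening: 0.442
grip_force: 30.0
```

Call:
{"fn": "move_arm", "kwargs": {
  "commands": [
    [[0, 0, 0.5], 0, -1],
    [[0, 0, 1], 0, -1],
    [[0, 0, 1], 0, -1],
    [[0.7, 0.97, 0], -0.36, -1],
    [[0.7, 0.97, 0], -0.36, -1],
    [[0.7, 0.97, 0], -0.36, -1],
    [[0.7, 0.97, 0], -0.36, -1],
    [[0.7, 0.97, 0], -0.36, -1],
    [[0.7, 0.97, 0], -0.36, -1],
    [[0.7, 0.97, 0], -0.36, -1],
    [[0.7, 0.97, 0], -0.36, -1],
    [[0.7, 0.97, 0], -0.36, -1],
    [[0.7, 0.97, 0], -0.36, -1],
    [[0, 0, 0], 0, -1],
    [[0, 0, -0.6], 0, -1],
    [[0, 0, -0.6], 0, -1],
    [[0, 0, 0], 0, -1],
    [[0, 0, 0], 0, -1]
  ]
}}

```text
t: 13.85
eef_pos: [657.5, 145.4, 255.4]
tcp_rot: [-3.139, 0.0, 1.582]
ft_force: [0.5, 0.3, -1.4]
opening: 0.444
grip_force: 30.0
```

```bash
python3 - <<'E'
from h import *
W=read_camera("wrist"); s=env.state();print(s["eef_pos"],s["tcp_rot"],s["opening"],s["grip_force"])
cv2.imwrite("pics/w3.png",W["image"][60:340,160:520,::-1])
E
```

```text
[657.73562041 145.44467895 256.46700852] [-3.14124346e+00  4.22571159e-05  1.58242471e+00] 0.44120028960550445 29.999761283397675
```

View pics/w3.png

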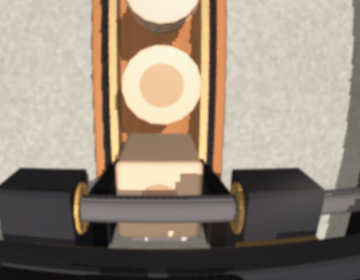

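The block (160,180) is in line with the tray and clear of the jar at (162,85). I lower and release it.

Call:
{"fn": "move_arm", "kwargs": {
  "commands": [
    [[0, 0, -0.4], 0, -1],
    [[0, 0, -0.4], 0, -1],
    [[0, 0, -0.2], 0, -1],
    [[0, 0, -0.02], 0, -1],
    [[0, 0, 0], 0, -1],
    [[0, 0, 0], 0, 0.6],
    [[0, 0, 0], 0, 0.6],
    [[0, 0, 0], 0, 0.6],
    [[0, 0, 0], 0, 0.6],
    [[0, 0, 0], 0, 1],
    [[0, 0, 0.4], 0, 1],
    [[0, 0, 1], 0, 1],
    [[0, 0, 1], 0, 1],
    [[0, 0, 1], 0, 1],
    [[0, 0, 1], 0, 1],
    [[0, 0, 0.7], 0, 1]
  ]
}}

```text
t: 15.23
eef_pos: [657.4, 145.6, 382.8]
tcp_rot: [3.138, -0.0, 1.583]
ft_force: [-0.6, 0.2, 0.2]
opening: 0.998
grip_force: 0.0
```

Call:
{"fn": "move_arm", "kwargs": {
  "commands": [
    [[-0.06, -1, 0], 0.6, 1],
    [[-0.06, -1, 0], 0, 1],
    [[-0.06, -1, 0], 0, 1],
    [[-0.06, -1, 0], 0, 1],
    [[-0.06, -1, 0], 0, 1],
    [[-0.06, -1, 0], 0, 1],
    [[-0.06, -1, 0], 0, 1],
    [[-0.06, -1, 0], 0, 1],
    [[-0.06, -1, 0], 0, 1],
    [[-0.06, -1, 0], 0, 1],
    [[-0.06, -1, 0], 0, 1],
    [[-0.06, -1, 0], 0, 1],
    [[-0.06, -1, 0], 0, 1],
    [[-0.06, -1, 0], 0, 1],
    [[0, 0, 0], 0, 1],
    [[0, 0, 0], 0, 1],
    [[0, 0, 0], 0, 1]
  ]
}}

```text
t: 16.65
eef_pos: [632.3, -273.9, 379.2]
tcp_rot: [3.141, -0.0, 1.63]
ft_force: [-0.7, 0.6, -0.4]
opening: 1.004
grip_force: 0.0
```

```bash
python3 - <<'E'
from h import *
np.set_printoptions(precision=2,suppress=True)
W=read_camera("wrist"); s=env.state();print(s["t"],s["eef_pos"],s["tcp_rot"])
T=read_camera("top")
a=ortho(W,"wrist",560,700,-310,-70,72); b=ortho(W,"wrist",600,660,-240,-150,106)
j=ortho(T,"top",600,720,70,330,70)
cv2.imwrite("pics/k.png",np.vstack([a,cv2.copyMakeBorder(b,0,0,0,300,cv2.BORDER_CONSTANT),cv2.resize(j,(480,222))])[:,:,::-1])
m=(b.astype(int)[...,0]-b.astype(int)[...,2]>60); r=rect(m,600,-240); print("bar",r,r.mean(0))
m=(a.astype(int).min(2)>170); r=rect(m,560,-310); print("top",r,r.mean(0))
o=ortho(T,"top",570,730,40,340,8).astype(int); r=rect(o[...,0]-o[...,2]>30,570,40); print("board top cam",r,r.mean(0))
E
```

```text
16.7 [ 632.49 -273.38  379.18] [ 3.14 -0.    1.63]
bar [[ 619.93 -219.82]
 [ 616.92 -171.69]
 [ 633.39 -170.66]
 [ 636.39 -218.79]] [ 626.66 -195.24]
top [[ 592.67 -290.89]
 [ 579.57 -105.31]
 [ 662.13  -99.48]
 [ 675.23 -285.06]] [ 627.4  -195.19]
board top cam [[607.45  75.01]
 [604.57 320.44]
 [706.19 321.64]
 [709.08  76.21]] [656.82 198.32]
```

View pics/k.png

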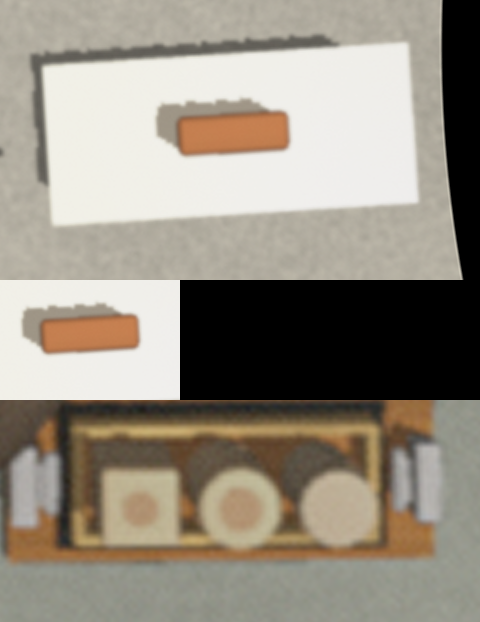

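All three pieces stand in a row (bottom tile). The cover's bar centre is about (626.8, -195.2), yaw about 0.064. Next I grip the bar.

Call:
{"fn": "move_arm", "kwargs": {
  "commands": [
    [[-0.19, 0.87, 0], 0.06, 1],
    [[0, 0.87, 0], 0, 1],
    [[0, 0.87, 0], 0, 1],
    [[0, 0, -0.6], 0, 1],
    [[0, 0, -1], 0, 1],
    [[0, 0, -1], 0, 1],
    [[0, 0, -0.7], 0, 1],
    [[0, 0, -0.4], 0, 1],
    [[0, 0, -0.03], 0, 0],
    [[0, 0, 0], 0, -0.4],
    [[0, 0, 0], 0, -1],
    [[0, 0, 0], 0, -1],
    [[0, 0, 0], 0, -1],
    [[0, 0, 0], 0, -1],
    [[0, 0, 0], 0, -1],
    [[0, 0, 0], 0, -1],
    [[0, 0, 0], 0, -1],
    [[0, 0, 0], 0, -1],
    [[0, 0, 0], 0, -1],
    [[0, 0, 0], 0, -1]
  ]
}}

```text
t: 18.42
eef_pos: [626.8, -196.1, 266.7]
tcp_rot: [3.142, -0.0, 1.635]
ft_force: [0.0, -0.2, -0.2]
opening: 0.217
grip_force: 0.0
```

Call:
{"fn": "move_arm", "kwargs": {
  "commands": [
    [[0, 0, 0], 0, -1],
    [[0, 0, 0], 0, -1],
    [[0, 0, 0], 0, -1],
    [[0, 0, 0], 0, -1]
  ]
}}

```text
t: 18.75
eef_pos: [626.7, -196.1, 266.6]
tcp_rot: [-3.141, -0.0, 1.635]
ft_force: [0.9, -0.8, -1.8]
opening: 0.186
grip_force: 30.0
```

Call:
{"fn": "move_arm", "kwargs": {
  "commands": [
    [[0, 0, 0.4], 0, -1],
    [[0, 0, 0.9], 0, -1],
    [[0, 0, 1], 0, -1],
    [[0.072, 0.936, 0.9], -0.66, -1],
    [[0.072, 0.936, 0], 0, -1],
    [[0.072, 0.936, 0], 0, -1],
    [[0.072, 0.936, 0], 0, -1],
    [[0.072, 0.936, 0], 0, -1],
    [[0.072, 0.936, 0], 0, -1],
    [[0.072, 0.936, 0], 0, -1],
    [[0.072, 0.936, 0], 0, -1],
    [[0.072, 0.936, 0], 0, -1],
    [[0.072, 0.936, 0], 0, -1],
    [[0.072, 0.936, 0], 0, -1],
    [[0.072, 0.936, 0], 0, -1],
    [[0.072, 0.936, 0], 0, -1],
    [[0.072, 0.936, 0], 0, -1],
    [[0, 0, 0], 0, -1],
    [[0, 0, 0], 0, -1],
    [[0, 0, 0], 0, -1]
  ]
}}

```text
t: 20.42
eef_pos: [656.8, 196.8, 363.3]
tcp_rot: [3.141, 0.0, 1.583]
ft_force: [-0.4, -0.0, -1.9]
opening: 0.187
grip_force: 30.0
```

```bash
python3 - <<'E'
from h import *
np.set_printoptions(precision=2,suppress=True)
W=read_camera("wrist"); s=env.state();print(s["t"],s["eef_pos"],s["tcp_rot"],s["ft_force"],s["opening"],s["grip_force"])
S=read_camera("side"); z=s["eef_pos"][2]-171-24
a=ortho(W,"wrist",590,730,80,340,z)
cv2.imwrite("pics/l.png",np.vstack([a,cv2.resize(S["image"][60:220,260:460],(520,416))])[:,:,::-1])
for d in range(150,290,40): 
    col=a[:,int((d-80)*2)].astype(int).min(1); i=np.where(col>170)[0]; print(d,590+i.min()/2,590+i.max()/2) if len(i) else 0
b=ortho(W,"wrist",600,720,140,260,z+34).astype(int); m=b[...,0]-b[...,2]>60
r=rect(m,600,140);print(r,r.mean(0))
E
```

```text
20.4667 [656.93 196.32 363.19] [3.14 0.   1.58] [ 0.11 -0.3  -1.81] 0.18886334706799443 29.989186227321625
150 671.0 671.0
230 617.5 698.0
270 616.5 697.5
[[649.  199.5]
 [649.  223.5]
 [666.  223.5]
 [666.  199.5]] [657.5 211.5]
```

View pics/l.png

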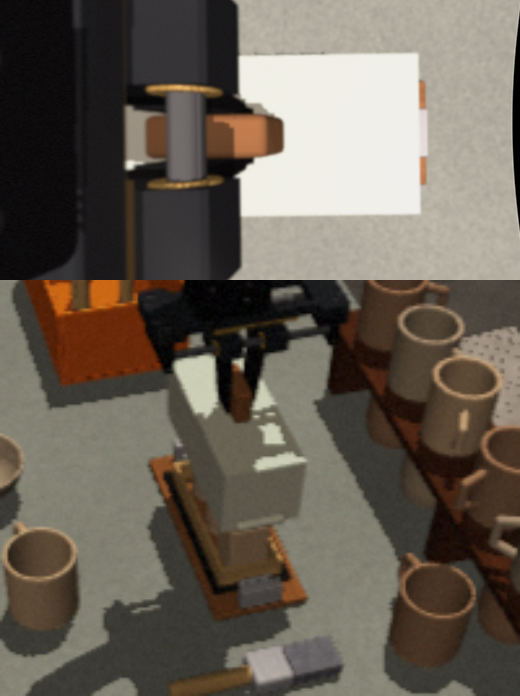

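The held cover is level. Its +y end is at 419 px in the upper tile, so y = 289.5 and its centre is about (657.5, 198), which matches the case. I lower it in stages and watch the force.

Call:
{"fn": "move_arm", "kwargs": {
  "commands": [
    [[0, 0, -0.5], 0, -1],
    [[0, 0, -0.5], 0, -1],
    [[0, 0, -0.5], 0, -1],
    [[0, 0, -0.3], 0, -1],
    [[0, 0, -0.2], 0, -1],
    [[0, 0, -0.1], 0, -1],
    [[0, 0, -0.1], 0, -1],
    [[0, 0, 0], 0, -1],
    [[0, 0, 0], 0, -1]
  ]
}}

```text
t: 21.27
eef_pos: [657.1, 197.0, 297.3]
tcp_rot: [3.141, -0.0, 1.583]
ft_force: [0.0, 0.2, -1.4]
opening: 0.188
grip_force: 30.0
```

Call:
{"fn": "move_arm", "kwargs": {
  "commands": [
    [[0, 0, 0], 0, -1]
  ]
}}

```text
t: 21.35
eef_pos: [657.0, 197.1, 297.4]
tcp_rot: [3.141, -0.0, 1.583]
ft_force: [0.2, 0.3, -1.5]
opening: 0.187
grip_force: 30.0
```

Call:
{"fn": "move_arm", "kwargs": {
  "commands": [
    [[0, 0, -0.05], 0, -1],
    [[0, 0, -0.05], 0, -1],
    [[0, 0, -0.05], 0, -1],
    [[0, 0, -0.05], 0, -1],
    [[0, 0, 0], 0, -1]
  ]
}}

```text
t: 21.77
eef_pos: [657.0, 197.1, 291.1]
tcp_rot: [3.141, -0.0, 1.583]
ft_force: [-0.3, -1.3, 1.6]
opening: 0.189
grip_force: 30.0
```

Call:
{"fn": "move_arm", "kwargs": {
  "commands": [
    [[0, 0, -0.05], 0, -1],
    [[0, 0, -0.05], 0, -1],
    [[0, 0, 0], 0, -1]
  ]
}}

```text
t: 22.02
eef_pos: [657.3, 197.1, 289.0]
tcp_rot: [3.139, -0.0, 1.583]
ft_force: [-1.1, 0.0, 6.8]
opening: 0.188
grip_force: 30.0
```

Call:
{"fn": "move_arm", "kwargs": {
  "commands": [
    [[0, 0, -0.06], 0, -1],
    [[0, 0, -0.06], 0, -1],
    [[0, 0, 0], 0, -1]
  ]
}}

```text
t: 22.27
eef_pos: [657.3, 197.1, 284.5]
tcp_rot: [3.14, -0.0, 1.583]
ft_force: [2.7, 0.6, 1.4]
opening: 0.186
grip_force: 30.0
```

Call:
{"fn": "move_arm", "kwargs": {
  "commands": [
    [[0, 0, -0.06], 0, -1],
    [[0, 0, -0.06], 0, -1],
    [[0, 0, 0], 0, -1]
  ]
}}

```text
t: 22.52
eef_pos: [656.8, 197.0, 279.4]
tcp_rot: [-3.14, 0.0, 1.583]
ft_force: [2.9, 0.4, -6.0]
opening: 0.185
grip_force: 30.0
```

Call:
{"fn": "move_arm", "kwargs": {
  "commands": [
    [[0, 0, -0.06], 0, -1],
    [[0, 0, 0], 0, -1]
  ]
}}

```text
t: 22.68
eef_pos: [656.8, 197.0, 277.5]
tcp_rot: [-3.14, 0.0, 1.583]
ft_force: [2.2, 0.6, -10.1]
opening: 0.189
grip_force: 30.0
```

It snapped in: the force rose, then reversed as the catches pulled the cover down. I press on to home in small steps.

Call:
{"fn": "move_arm", "kwargs": {
  "commands": [
    [[0, 0, -0.03], 0, -1],
    [[0, 0, 0], 0, -1],
    [[0, 0, 0], 0, -1]
  ]
}}

```text
t: 22.93
eef_pos: [656.7, 197.1, 277.2]
tcp_rot: [-3.14, 0.0, 1.583]
ft_force: [0.8, -0.4, -9.2]
opening: 0.185
grip_force: 30.0
```

Call:
{"fn": "move_arm", "kwargs": {
  "commands": [
    [[0, 0, -0.03], 0, -1],
    [[0, 0, 0], 0, -1],
    [[0, 0, 0], 0, -1]
  ]
}}

```text
t: 23.18
eef_pos: [657.0, 197.1, 277.1]
tcp_rot: [3.141, -0.0, 1.583]
ft_force: [0.4, 1.1, -5.3]
opening: 0.189
grip_force: 30.0
```

Call:
{"fn": "move_arm", "kwargs": {
  "commands": [
    [[0, 0, -0.05], 0, -1],
    [[0, 0, 0], 0, -1],
    [[0, 0, 0], 0, -1]
  ]
}}

```text
t: 23.43
eef_pos: [657.1, 197.1, 276.4]
tcp_rot: [3.14, -0.0, 1.583]
ft_force: [-2.0, 0.5, 4.4]
opening: 0.185
grip_force: 30.0
```

Call:
{"fn": "move_arm", "kwargs": {
  "commands": [
    [[0, 0, -0.05], 0, -1],
    [[0, 0, 0], 0, -1],
    [[0, 0, 0], 0, -1],
    [[0, 0, 0], 0, -1]
  ]
}}

```text
t: 23.77
eef_pos: [657.0, 197.0, 276.4]
tcp_rot: [3.14, -0.0, 1.583]
ft_force: [-6.0, -1.6, 16.9]
opening: 0.188
grip_force: 30.0
```

Call:
{"fn": "move_arm", "kwargs": {
  "commands": [
    [[0, 0, 0.025], 0, -1],
    [[0, 0, 0], 0, -1],
    [[0, 0, 0], 0, -1],
    [[0, 0, 0], 0, -1],
    [[0, 0, 0], 0, -1],
    [[0, 0, 0], 0, -1]
  ]
}}

```text
t: 24.27
eef_pos: [657.0, 197.1, 276.4]
tcp_rot: [3.14, -0.0, 1.583]
ft_force: [-4.9, -1.7, 10.2]
opening: 0.184
grip_force: 30.0
```

```bash
python3 - <<'E'
from h import *
np.set_printoptions(precision=2,suppress=True)
T=read_camera("side"); s=env.state();print(s["t"],s["eef_pos"],s["tcp_rot"],s["ft_force"],s["moment"],s["opening"],s["grip_force"])
cv2.imwrite("pics/m.png",cv2.resize(T["image"][60:220,260:460],(700,560))[:,:,::-1])
E
```

```text
24.3167 [657.   197.05 276.41] [ 3.14 -0.    1.58] [-4.26 -0.69 10.28] [-0.26  1.01  0.03] 0.19067795684259878 30.002843141555786
```

View pics/m.png

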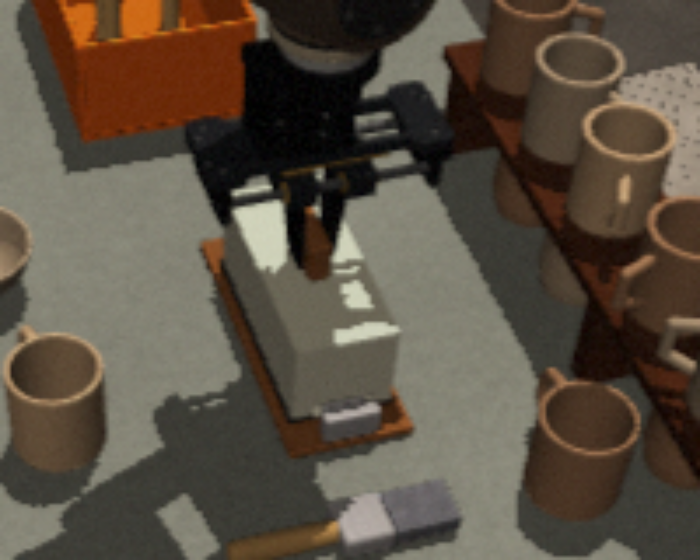

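The cover sits level and home on the case at (315,300), with the near catch at (350,415) over its edge. The push is 10.3 N with the bar still gripped, so I hand in.

```bash
python3 -c "
from cell import env
print(env.job_done())"
```

```text
the job is handed in; nothing more can be done
None
```

The job is handed in at about 24 s: the jar and block stand in the tray with the packed piece, and the cover is snapped home with the bar still gripped and about 10 N downward push; no verdict came back.

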